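# Clear a jammed spool from the feed chute and dispense one

### The job

A brass spool that is too wide is stuck at the yellow gate of the sloping feeder: lift it out, without letting it fall, and lay it in the red scrap tray, so that the steel spools behind it roll down to the stop by themselves. Then push the orange slide fully to its end, keep it there until the first steel spool has rolled down to the yellow end stop, and let go of the slide so that it snaps back by itself. Dispense only that one spool, do not handle the steel spools, and leave the other things on the bench alone.

Things in the scene. Friction and masses are not known exactly. Their poses are not given: they have to be found in the camera images.
- feeder: Grey part feeder, fixed; base plate 130 (x) x 370 (y) x 12 mm, origin under its middle. Own +y is downhill, +x is where the orange slide is pushed. An aluminium track 34 mm wide runs along y, falling to +y at 25 degrees, its top about 128 mm above the bench at the origin. Spools straddle it and roll on it; free air on both sides, but for the gate posts, the slide and four guard posts (x = +-0.058, y = -0.058, -0.103 m)
- gate_seat (a point): Where the jammed spool's centre sits at the start, fixed on the feeder (axes as the feeder), at feeder (0, -0.028, 0.152) m. Two yellow gate posts touch the wide spool on its downhill side: 57 mm apart in x, 9.5 mm thick, tops 4 mm above the spool's axis. Put one finger on each end face, lift about 25 mm square to the slope to clear the posts, then withdraw along the leaning tool
- guard_lip (a point): Middle of the underside of the guard's yellow lip, about 112 mm straight above the jam. The clear guard (136 mm wide in x, 10 mm thick at its rim) runs from here uphill, parallel to the slope, over the steel spools, so a gripper cannot come straight down: lean it with the wrist downhill (towards the feeder's +y), 30 to 40 degrees from vertical
- wait_spot (a point): Fixed point on the feeder: centre of the first steel spool when it waits against the slide's orange stop
- delivery_spot (a point): Fixed point on the feeder: centre of a dispensed steel spool lying against the yellow end stop at the low end, 70 mm downhill of wait_spot
- wide_spool_center (a point): Centre of the jammed brass spool, a turned part 66 mm long with flanges of 60 mm diameter (14.5 mm thick) and a 20 mm waist that rides on the track; 0.3 to 0.57 kg. Its long axis is its own x, which lies along the feeder's x at the start; its other axes roll with it. Its flat end faces are free to grip across the 66 mm length
- wide_spool: The same brass spool; origin at its centre
- spool1: First steel spool, directly behind the jam: spool 50 mm long, flanges 60 mm in diameter, 6.5 mm thick, 20 mm waist; origin at its centre, own x along its axis
- spool2: Second steel spool, the same, behind spool1
- slide (a joint): Orange spring-return slide: 0 m at rest, 0.028 m at its end, pushed towards the feeder's +x. Spring 3 N at rest to 7 N at the end; let go, it returns in about 0.3 s. At rest its orange teeth stop the first spool; at its end they let that one roll on (about a second) while steel blades hold back the second
- slide_handle (a point): Middle of the top edge of the slide's orange paddle, on the feeder's -x side: an upright plate 10 mm thick in feeder x, 66 mm wide in y, top 165 mm above the bench, its -x face free down to the bench; moves with the slide. Push its -x face in +x, about 30 mm below the top edge; lift the fingers clear to let go
- scrap_tray: Red open scrap tray, fixed, 170 (x) x 140 (y) x 45 mm high, walls and floor 4 mm; origin at the centre of its underside. A spool lying in it has its centre 34 mm above the bench
- bolt_tray: Blue tray of the same size holding bolts, fixed; not to be used. Red and blue trays may stand on either side; origin at the centre of its underside
- wrench: Loose steel wrench 200 mm long lying beyond the feeder; leave alone
- oil_bottle: Loose yellow bottle, 64 mm diameter, 170 mm tall, origin under its base; leave alone
- tail_housing: Loose aluminium gearbox tail housing, 120 mm flange, 95 mm tall, origin under its base; leave alone

How it is judged:
By the outcome, as a careful person would: the job done as asked, in the order asked, and still so for the second after the job is handed in, with the robot touching nothing.
It also fails if it takes over 61 s, if anything falls off the work surface, if the arm or the gripper's body presses on something with over 40 N, if the wrist force passes 120 N, or if a joint passes its speed limit or range.

### The arm

A 7-joint arm with a two-finger parallel gripper is mounted at the origin on the work surface. World frame = base frame: x ahead of the robot, y to its left, z up, the work surface at z = 0. Lengths are in m, angles in rad, forces in N, time in s.
With the tool pointing down it reaches from about 0.4 to 0.85 m from the base axis. Payload 10.4 kg.
Tool frame: the origin (TCP) lies at the centre of the arm's flange, where the gripper is bolted on; the fingertips stand 173 mm ahead of it and the grasp point (between the pads) lies 155 mm ahead of it; z points along the fingers, y is the line along which they close (so a half turn about z gives the same grasp; the last joint's range is limited). The gripper opens to 85 mm and grips with 20 to 120 N. Pads are 22 mm wide; open, the fingers measure 114 mm over their backs; the gripper's body (76 mm by 85 mm) begins 54 mm behind the grasp point. The pads swing forward as they close: fully open they stand 13 mm farther back than shut.
Start: joints at [-1.142, 0.332, -0.065, 1.46, 0.022, 1.35, -0.088], TCP at [0.273, 0.562, 0.405] pointing down, gripper open.
Joint ranges: [-2.6, 2.6], [-0.5, 2.12], [-1.47, 1.34], [0.16, 2.42], [-1.27, 4.41], [0.06, 2.06], [-2.6, 2.6]. Speed limits (rad/s): [2.22, 2.22, 2.79, 2.79, 3.14, 3.14, 3.14].

### API

Orientations are given as a unit quaternion [x, y, z, w].
In Python, from workcell import manip, viewer, finder gives the robot as it stands.
- The arm moves only by the tool arm_command, never from a script. Its argument "plan" is a list of rows, each an object with "dp": the shift along the tool's x, y, z in mm, a list of three; "spin": the turn about the tool's z in rad. A call has 1 to 5 rows; each row shifts and turns the commanded pose from where the row before left it, along the tool's axes as they then stand; what a row does not reach is not made up. A row lasts 1/10 s, in which the tool goes at most 50 mm and 8.59 degrees, less where a joint would pass 70% of its speed; a pose out of reach is approached as far as the arm can. A call is refused whole if a number of a shift passes 50 or a number of a turn 0.15, either way. A call with a gripper value outside its range is refused whole. "grip" is the closure, from -1 (fully open) to 1 (shut), set as the call begins (left out, the last holds). The fingers move at their own pace and stop on an object; "newtons" is the grip in N (left out, the last holds). Time passes only in rows, so rows that do not move let the fingers close. It gives the time, the measured TCP pose, the force, the opening and the grip force at its end, in the units of the state.
- manip.get_obs(): the state, without advancing time (a new reading comes with each control period).
- viewer.camera(name): name is "side" or "top"; returns the picture (400x640x3 uint8, blue, green, red); there is no depth.
- viewer.camera_params(name): a dict with "vertical_fov" (degrees; the focal length in pixels is half the picture's height over the tangent of half this angle, whatever the lens; pixels are square), "cx", "cy" (the principal point, pixels), "R" (3x3) and "t" (3): a world point X has camera coordinates R X + t. Camera axes: x right, y down, z forward; pixel columns grow to the right and rows downward; lengths in m; the calibration is good to about 2 mm. A picture is of the moment at which its call begins. camera_params takes no time and is no camera call.
- manip.hand_in(): hands the job in; it is judged then, once.
Trained networks look in the newest picture that a camera, given by its name, has taken for a name from the list of things; names that differ only in an ending like _2 or _b are one class to them, and where a whole thing is asked for, a point or a joint stands for the part that bears it (a point fixed in the world has none). Each returns a list of dicts, best first, with "score" (0 to 1); they miss things now and then, are a little off and sometimes report something else, mostly with a low value. They report only what shows in the picture. A call takes as long as a camera call.
- finder.find_in(camera, thing): "position" ([x, y, z] in m, in world coordinates, good to about 4 mm: the middle of the surface that is visible of it).
The state is a dict: "clock": time; "joint_pos": joint angles; "joint_velocities": joint speeds; "tau": joint torques, N m; "position": TCP position; "ee_rot": TCP orientation; "ft_force": force on the tool from outside, world axes, zero at the start; "torque": the same for the moment, N m; "grip_width": opening from 0.0 (shut) to 1.0 (fully open); "grasp_force": force on a finger pad.
Only numpy, scipy, OpenCV 4.12 (cv2) and the standard library are available. Lean on these libraries where they do the work, as an engineer would, in place of code of your own. Each camera call takes 0.05 s, during which the arm holds its last target. There are 200 camera calls.

## Working session

There is one attempt and no reset: what is moved stays moved. The work goes in short steps, Python scripts to look and compute and a tool call to move; the robot and the scene stay as the last step left them, time stands still between calls to the robot, and variables do not carry over. Pictures are saved under pics/ and viewed, at most 10 in all, crops included, and the job is handed in when it is done.

Besides the shell and the picture viewer there is one more tool, called after "Emit:" as name([rows], argument=value, ...), one row to a line, values as JSON. arm_command: Moves the arm, as the interface text tells. Its arguments: {"type":"object","properties":{"plan":{"type":"array","items":{"type":"object","properties":{"dp":{"type":"array","items":{"type":"number"}},"spin":{"type":"number"}}}},"grip":{"type":"number"},"newtons":{"type":"number"}},"required":["plan"]}

```bash
mkdir -p pics; cat > h.py <<'E'
import numpy as np,cv2
from workcell import manip,viewer,finder
from scipy.spatial.transform import Rotation as R
def snap(c,n):
    im=viewer.camera(c); cv2.imwrite(f'pics/{n}.png',im); return im
def P(c):
    p=viewer.camera_params(c); f=200/np.tan(np.radians(p['vertical_fov'])/2)
    return f,p['cx'],p['cy'],np.array(p['R']),np.array(p['t'])
def proj(c,X):
    f,cx,cy,Rm,t=P(c); q=Rm@np.array(X)+t; return np.array([cx+f*q[0]/q[2],cy+f*q[1]/q[2]])
def ray(c,u):
    f,cx,cy,Rm,t=P(c); d=Rm.T@np.array([(u[0]-cx)/f,(u[1]-cy)/f,1]); return -Rm.T@t,d/np.linalg.norm(d)
def tri(obs):
    A=np.zeros((3,3));b=np.zeros(3)
    for c,u in obs:
        o,d=ray(c,u);M=np.eye(3)-np.outer(d,d);A+=M;b+=M@o
    X=np.linalg.solve(A,b); return X,[np.round(proj(c,X)-u,1) for c,u in obs]
E
python3 - <<'E'
from h import *
np.set_printoptions(precision=4,suppress=True)
a=snap('side','s0');b=snap('top','t0')
for c in('side','top'):
    f,cx,cy,Rm,t=P(c);print(c,f,cx,cy,-Rm.T@t,Rm[2])
    for n in ['feeder','gate_seat','guard_lip','wait_spot','delivery_spot','wide_spool_center','wide_spool','spool1','slide_handle','scrap_tray','bolt_tray','oil_bottle','tail_housing','wrench']:
        r=finder.find_in(c,n)
        print(c,n,[(np.round(x['position'],3),round(x['score'],2)) for x in r[:2]])
o=manip.get_obs();print(o)
E
```

```text
side 397.41326906070475 314.9057752866565 197.28029136525925 [-0.0238 -0.0843  0.9827] [ 0.6309  0.0814 -0.7716]
side feeder [(array([0.495, 0.065, 0.121]), 0.65), (array([ 0.59 , -0.055,  0.082]), 0.63)]
side gate_seat [(array([ 0.591, -0.056,  0.08 ]), 0.74)]
side guard_lip [(array([ 0.586, -0.059,  0.082]), 0.95)]
side wait_spot [(array([ 0.594, -0.055,  0.083]), 0.68)]
side delivery_spot [(array([ 0.59 , -0.057,  0.083]), 0.84)]
side wide_spool_center [(array([ 0.585, -0.038,  0.162]), 0.79)]
side wide_spool [(array([ 0.587, -0.042,  0.161]), 0.82)]
side spool1 [(array([ 0.607, -0.151,  0.207]), 0.73), (array([ 0.596, -0.098,  0.179]), 0.71)]
side slide_handle [(array([0.499, 0.066, 0.119]), 0.77)]
side scrap_tray [(array([0.497, 0.382, 0.006]), 0.62)]
side bolt_tray [(array([ 0.484, -0.409,  0.011]), 0.58)]
side oil_bottle [(array([ 0.667, -0.336,  0.099]), 0.77), (array([ 0.589, -0.056,  0.082]), 0.72)]
side tail_housing [(array([0.682, 0.324, 0.056]), 0.62)]
side wrench [(array([ 0.832, -0.007,  0.009]), 0.65)]
top 420.3875093046485 322.53483141870277 205.60151162008944 [0.513
[... 698 characters left out ...]
0.59), (array([ 0.607, -0.03 ,  0.127]), 0.16)]
top oil_bottle []
top tail_housing [(array([0.697, 0.322, 0.095]), 0.66)]
top wrench [(array([ 0.784, -0.008,  0.005]), 0.88)]
{'clock': 1.5, 'joint_pos': array([-1.1416,  0.3322, -0.0647,  1.4601,  0.0216,  1.3499, -0.0885]), 'joint_velocities': array([ 0.0028, -0.0009,  0.    , -0.0001,  0.0015,  0.    ,  0.0008]), 'tau': array([ -0.0002, -62.5226,   0.049 , -39.1826,   0.0164,   0.0019,
        -0.    ]), 'position': array([0.2728, 0.5623, 0.4047]), 'ee_rot': array([0.224 , 0.9746, 0.    , 0.    ]), 'ft_force': array([0.4779, 0.5309, 0.4634]), 'torque': array([-0.0176,  0.0034,  0.0186]), 'grasp_force': 0.0, 'grip_width': 0.9989722298601069}
```

```bash
ls; python3 -c "
import cv2,numpy as np
cv2.imwrite('pics/c0.png',cv2.resize(np.vstack([cv2.imread('pics/s0.png')]),(800,500)))"
```

```text
h.py
pics
```

View pics/c0.png

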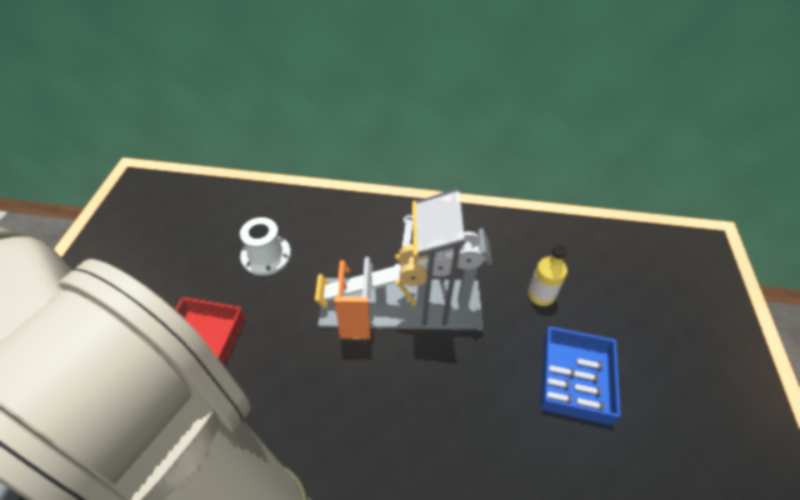

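View pics/t0.png

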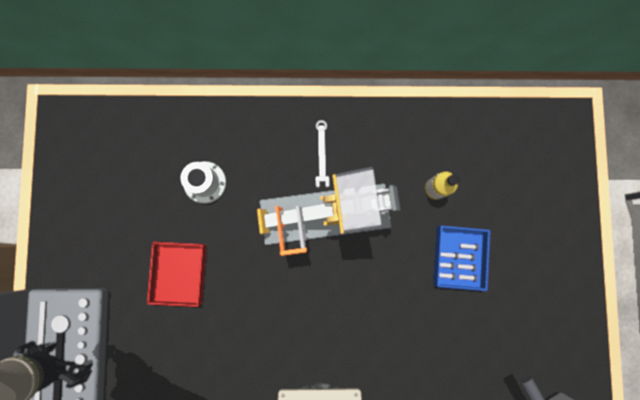

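The side view shows the jammed brass spool at (412,270) in the 800x500 picture, the orange paddle at (353,315) and the red tray at (210,330). In the top view the feeder lies at (325,210) and drops to the left (world +y), the red tray is at (177,274), and the wrench is beyond the feeder.

```bash
python3 -c "
import cv2,numpy as np
s=cv2.imread('pics/s0.png')[140:280,245:405];t=cv2.imread('pics/t0.png')[160:265,245:405]
cv2.imwrite('pics/c1.png',cv2.resize(s,None,fx=4.25,fy=4.25,interpolation=3))
cv2.imwrite('pics/c2.png',cv2.resize(t,None,fx=5,fy=5,interpolation=3))"
```

```text
(no output)
```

View pics/c1.png

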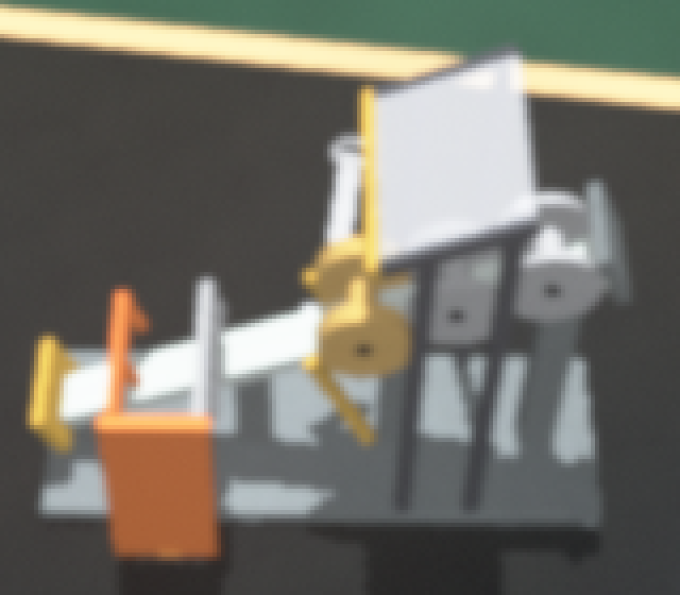

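View pics/c2.png

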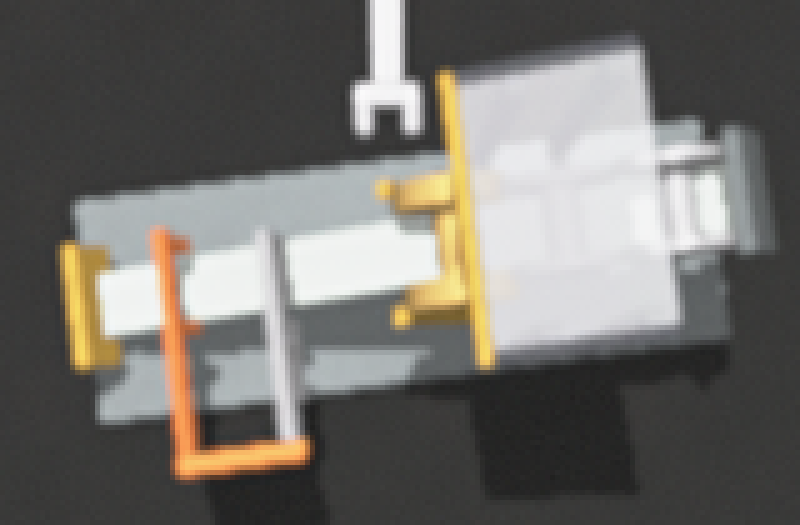

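```bash
cat > fit.py <<'E'
from h import *
from scipy.optimize import least_squares
np.set_printoptions(precision=4,suppress=True)
S=lambda x,y:('side',[245+(x+.5)/4.25-.5,140+(y+.5)/4.25-.5])
T=lambda x,y:('top',[245+(x+.5)/5-.5,160+(y+.5)/5-.5])
C=[(T(75,203),(.065,.185,.012)),(T(98,424),(-.065,.185,.012)),(T(730,338),(-.065,-.185,.012)),(T(700,120),(.065,-.185,.012)),
(S(40,514),(-.065,.185,.006)),(S(600,522),(-.065,-.185,.006)),(S(363,349),(-.033,-.028,.152)),
(T(447,72),(.068,-.028,.269)),(T(485,365),(-.068,-.028,.269)),(S(367,90),(.068,-.028,.269)),(S(372,268),(-.068,-.028,.269))]
def F(p,X):
    return R.from_euler('z',p[2]).apply(X)+[p[0],p[1],0]
r=lambda p:np.concatenate([proj(o[0],F(p,X))-o[1] for o,X in C])
q=least_squares(r,[.6,-.03,.1],loss='soft_l1');print(q.x,np.degrees(q.x[2]));print(r(q.x).reshape(-1,2))
print('spool',F(q.x,[0,-.028,.152]))
print('face side-tri handle top edge ends',tri([S(105,424),T(187,458)]),tri([S(213,424),T(303,445)]))
print('lip ends',tri([S(367,90),T(447,72)]),tri([S(372,268),T(485,365)]))
yw=q.x[2]
for X in tri([S(105,424),T(187,458)])[0],tri([S(213,424),T(303,445)])[0]: print('in feeder',R.from_euler('z',-yw).apply(X-[q.x[0],q.x[1],0]))
# tray: blur red
im=cv2.imread('pics/t0.png');m=cv2.inRange(im,(0,0,120),(70,70,255));n,l,st,ce=cv2.connectedComponentsWithStats(m);k=1+np.argmax(st[1:,4]);box=cv2.minAreaRect(np.argwhere(l==k)[:,::-1].astype(np.float32));print(box)
def plane(c,u,z):
    o,d=ray(c,u);return o+d*(z-o[2])/d[2]
cr=cv2.boxPoints(box);W=np.array([plane('top',u,.045) for u in cr]);print(W,W.mean(0),np.linalg.norm(W-np.roll(W,1,0),axis=1))
E
python3 fit.py
```

```text
[ 0.6096 -0.0154  0.1328] 7.607163189327108
[[-1.1689 -0.363 ]
 [-0.3102 -0.1465]
 [-0.3035 -0.1861]
 [-0.9423 -0.381 ]
 [-1.3735 -0.062 ]
 [-1.5704 -0.2755]
 [ 0.3148 -0.0628]
 [ 1.1903  0.221 ]
 [ 1.7834 -0.2511]
 [ 0.6016  0.925 ]
 [ 0.5113  1.3621]]
spool [ 0.6133 -0.0431  0.152 ]
face side-tri handle top edge ends (array([0.5022, 0.0961, 0.1548]), [array([-0.1,  0. ]), array([ 0.1, -0. ])]) (array([0.509 , 0.0352, 0.1582]), [array([-0.9,  0. ]), array([ 0.9, -0.2])])
lip ends (array([ 0.6808, -0.0319,  0.2718]), [array([-0.2,  0. ]), array([ 0.3, -0. ])]) (array([ 0.5454, -0.0492,  0.274 ]), [array([-0.7,  0. ]), array([ 0.7, -0.1])])
in feeder [-0.0917  0.1248  0.1548]
in feeder [-0.093   0.0635  0.1582]
((174.59600830078125, 273.783935546875), (52.15351486206055, 64.43109130859375), 4.513988018035889)
[[0.3581 0.4771 0.045 ]
 [0.5342 0.4697 0.045 ]
 [0.5224 0.325  0.045 ]
 [0.3461 0.3346 0.045 ]] [0.4402 0.4016 0.045 ] [0.143  0.1763 0.1451 0.1765]
```

Emit:
arm_command([
  {"dp": [0, 0, 0], "spin": 0.1},
])

```text
clock: 1.6
position: [0.2729, 0.5623, 0.4047]
ee_rot: [0.273, 0.962, 0.0, -0.0]
ft_force: [-0.1, -0.4, 0.0]
grip_width: 0.998
grasp_force: 0.0
```

Emit:
arm_command([
  {"dp": [32, -38, 0]},
  {"dp": [32, -38, 0]},
  {"dp": [32, -38, 0]},
  {"dp": [32, -38, 0]},
  {"dp": [32, -38, 0]},
])

```text
invalid input at $.plan[0]: expected keys dp, spin
```

Emit:
arm_command([
  {"dp": [32, -38, 0]},
  {"dp": [32, -38, 0]},
])

```text
invalid input at $.plan[0]: expected keys dp, spin
```

```bash
cat > st.py <<'E'
from h import *
np.set_printoptions(precision=3,suppress=True)
o=manip.get_obs();print(o['clock'],'q',o['joint_pos'],'p',o['position']);M=R.from_quat(o['ee_rot']).as_matrix();print(M);print('F',o['ft_force'],'w',o['grip_width'],o['grasp_force'])
E
python3 st.py
```

```text
1.6 q [-1.152  0.332 -0.051  1.461  0.017  1.35  -0.186] p [0.273 0.562 0.405]
[[-0.851  0.525 -0.   ]
 [ 0.525  0.851  0.   ]
 [ 0.     0.    -1.   ]]
F [-0.097 -0.363  0.016] w 0.998051387927443 0.0
```

Emit:
arm_command([
  {"dp": [32, -38, 0], "spin": 0},
  {"dp": [32, -38, 0], "spin": 0},
  {"dp": [32, -38, 0], "spin": 0},
  {"dp": [32, -38, 0], "spin": 0},
  {"dp": [32, -38, 0], "spin": 0},
])

```text
clock: 2.1
position: [0.0352, 0.4834, 0.4049]
ee_rot: [0.272, 0.962, 0.0, 0.0]
ft_force: [-0.8, 1.5, 0.4]
grip_width: 1.0
grasp_force: 0.0
```

Emit:
arm_command([
  {"dp": [32, -38, 0], "spin": 0},
  {"dp": [32, -38, 0], "spin": 0},
])

```text
clock: 2.3
position: [-0.0591, 0.4521, 0.405]
ee_rot: [0.272, 0.962, 0.001, -0.0]
ft_force: [-0.2, 0.9, -0.7]
grip_width: 1.0
grasp_force: 0.0
```

```bash
python3 st.py
```

```text
2.3 q [-1.473 -0.026 -0.32   1.869 -0.008  1.297 -0.772] p [-0.059  0.452  0.405]
[[-0.852  0.524  0.   ]
 [ 0.524  0.852  0.001]
 [ 0.     0.001 -1.   ]]
F [-0.167  0.86  -0.731] w 0.9995262606103851 0.0
```

Emit:
arm_command([
  {"dp": [0, 0, -35], "spin": 0.148},
  {"dp": [0, 0, -35], "spin": 0.148},
  {"dp": [0, 0, -35], "spin": 0.148},
  {"dp": [0, 0, -35], "spin": 0.148},
  {"dp": [0, 0, -35], "spin": 0.148},
])

```text
clock: 2.8
position: [-0.0574, 0.4528, 0.5814]
ee_rot: [0.604, 0.797, 0.0, -0.0]
ft_force: [0.0, 1.3, 0.5]
grip_width: 1.001
grasp_force: 0.0
```

Emit:
arm_command([
  {"dp": [0, 0, -35], "spin": 0.147},
  {"dp": [-31, 36, 0], "spin": 0},
  {"dp": [-31, 36, 0], "spin": 0},
  {"dp": [-31, 36, 0], "spin": 0},
  {"dp": [-31, 36, 0], "spin": 0},
])

```text
clock: 3.3
position: [0.1031, 0.3477, 0.6149]
ee_rot: [0.659, 0.752, 0.0, -0.0]
ft_force: [0.3, 0.7, 0.6]
grip_width: 0.997
grasp_force: 0.0
```

```bash
python3 st.py
```

```text
3.3 q [-1.289 -0.268 -0.089  1.646 -0.024  1.761 -1.247] p [0.103 0.348 0.615]
[[-0.132  0.991 -0.   ]
 [ 0.991  0.132  0.001]
 [ 0.001  0.    -1.   ]]
F [0.316 0.677 0.624] w 0.9965290982075614 0.0
```

Emit:
arm_command([
  {"dp": [-31, 36, 0], "spin": 0},
  {"dp": [-31, 36, 0], "spin": 0},
  {"dp": [-31, 36, 0], "spin": 0},
  {"dp": [-31, 36, 0], "spin": 0},
  {"dp": [-31, 36, 0], "spin": 0},
])

```text
clock: 3.8
position: [0.3018, 0.2175, 0.6149]
ee_rot: [0.659, 0.752, 0.001, -0.0]
ft_force: [-0.2, 1.3, 0.9]
grip_width: 0.999
grasp_force: 0.0
```

Emit:
arm_command([
  {"dp": [-31, 36, 0], "spin": 0},
  {"dp": [-31, 36, 0], "spin": 0},
  {"dp": [-49, -7, 0], "spin": 0},
  {"dp": [-49, -7, 0], "spin": 0},
  {"dp": [-49, -7, 0], "spin": 0},
])

```text
clock: 4.3
position: [0.3785, 0.0167, 0.6146]
ee_rot: [0.659, 0.752, 0.0, -0.0]
ft_force: [-0.0, -0.3, 1.1]
grip_width: 0.999
grasp_force: 0.0
```

Emit:
arm_command([
  {"dp": [-49, -7, 0], "spin": 0},
  {"dp": [-49, -7, 0], "spin": 0},
  {"dp": [-49, -7, 0], "spin": 0},
  {"dp": [-28, -41, 0], "spin": 0},
  {"dp": [-28, -41, 0], "spin": 0},
])

```text
clock: 4.8
position: [0.312, -0.1898, 0.6151]
ee_rot: [0.659, 0.752, 0.002, -0.0]
ft_force: [0.0, -0.9, -0.6]
grip_width: 0.998
grasp_force: 0.0
```

Emit:
arm_command([
  {"dp": [-28, -41, 0], "spin": 0},
  {"dp": [-28, -41, 0], "spin": 0},
  {"dp": [-28, -41, 0], "spin": 0},
  {"dp": [-28, -41, 0], "spin": 0},
  {"dp": [-28, -41, 0], "spin": 0},
])

```text
clock: 5.3
position: [0.1426, -0.3414, 0.6149]
ee_rot: [0.659, 0.752, 0.0, 0.0]
ft_force: [-0.2, -1.7, 1.1]
grip_width: 1.003
grasp_force: 0.0
```

```bash
python3 st.py
```

```text
5.3 q [ 0.001 -0.479  0.664  1.668  0.299  1.849  0.824] p [ 0.143 -0.341  0.615]
[[-0.13   0.991  0.001]
 [ 0.991  0.13  -0.   ]
 [-0.     0.001 -1.   ]]
F [-0.223 -1.707  1.073] w 1.0028396914187196 0.0
```

Emit:
arm_command([
  {"dp": [-24, -43, 0], "spin": 0},
  {"dp": [-24, -43, 0], "spin": 0},
  {"dp": [0, 0, -50], "spin": 0},
  {"dp": [0, 0, -50], "spin": 0},
  {"dp": [0, 0, -50], "spin": 0},
])

```text
clock: 5.8
position: [0.0649, -0.388, 0.7375]
ee_rot: [0.658, 0.753, -0.006, 0.009]
ft_force: [0.4, 0.8, -0.0]
grip_width: 0.999
grasp_force: 0.0
```

```bash
python3 st.py
```

```text
5.8 q [ 0.158 -0.319  0.775  1.305  0.257  2.035  1.163] p [ 0.065 -0.388  0.737]
[[-0.134  0.991  0.005]
 [ 0.991  0.134 -0.02 ]
 [-0.02   0.002 -1.   ]]
F [ 0.442  0.769 -0.004] w 0.9992243093357096 0.0
```

Emit:
arm_command([
  {"dp": [0, 0, -50], "spin": 0},
  {"dp": [0, 0, -50], "spin": 0},
])

```text
clock: 6.0
position: [0.0588, -0.3648, 0.7634]
ee_rot: [0.664, 0.747, -0.024, 0.021]
ft_force: [-0.4, 0.1, 0.5]
grip_width: 1.001
grasp_force: 0.0
```

```bash
python3 st.py
```

```text
6.0 q [ 0.484 -0.267  0.548  1.271  0.194  2.038  1.228] p [ 0.059 -0.365  0.763]
[[-0.116  0.993 -0.002]
 [ 0.991  0.116 -0.064]
 [-0.063 -0.009 -0.998]]
F [-0.443  0.144  0.496] w 1.0011463398588192 0.0
```

Emit:
arm_command([
  {"dp": [0, 0, -50], "spin": 0},
  {"dp": [0, 0, -50], "spin": 0},
  {"dp": [0, 0, -50], "spin": 0},
  {"dp": [0, 0, -50], "spin": 0},
  {"dp": [0, 0, -50], "spin": 0},
])

```text
clock: 6.5
position: [0.0504, -0.3242, 0.8065]
ee_rot: [0.669, 0.74, -0.052, 0.044]
ft_force: [0.6, 0.9, 0.3]
grip_width: 1.001
grasp_force: 0.0
```

```bash
python3 st.py
```

```text
6.5 q [ 1.263 -0.226 -0.007  1.19   0.049  2.048  1.383] p [ 0.05  -0.324  0.807]
[[-0.101  0.995 -0.003]
 [ 0.986  0.1   -0.136]
 [-0.134 -0.017 -0.991]]
F [0.582 0.863 0.284] w 1.0010661901947318 0.0
```

Emit:
arm_command([
  {"dp": [0, 0, -50], "spin": 0},
  {"dp": [0, 0, -50], "spin": 0},
  {"dp": [0, 0, -50], "spin": 0},
  {"dp": [0, 0, -50], "spin": 0},
  {"dp": [0, 0, -50], "spin": 0},
])

```text
clock: 7.0
position: [0.0453, -0.2976, 0.8572]
ee_rot: [0.667, 0.735, -0.085, 0.085]
ft_force: [-0.1, 0.4, 0.7]
grip_width: 1.001
grasp_force: 0.0
```

Emit:
arm_command([
  {"dp": [0, 0, -50], "spin": 0},
  {"dp": [0, 0, -50], "spin": 0},
  {"dp": [0, 0, -50], "spin": 0},
  {"dp": [0, 0, -50], "spin": 0},
  {"dp": [0, 0, -50], "spin": 0},
])

```text
clock: 7.5
position: [0.0486, -0.26, 0.9257]
ee_rot: [0.655, 0.726, -0.146, 0.149]
ft_force: [0.1, 0.1, 0.4]
grip_width: 1.002
grasp_force: 0.0
```

```bash
python3 st.py
```

```text
7.5 q [ 1.708 -0.236 -0.305  0.891 -0.027  2.058  1.48 ] p [ 0.049 -0.26   0.926]
[[-0.097  0.995  0.025]
 [ 0.908  0.099 -0.408]
 [-0.408 -0.017 -0.913]]
F [0.066 0.073 0.395] w 1.002164527801047 0.0
```

Emit:
arm_command([
  {"dp": [0, 0, -50], "spin": 0},
  {"dp": [0, 0, -50], "spin": 0},
  {"dp": [0, 0, -50], "spin": 0},
])

```text
clock: 7.8
position: [0.0572, -0.2418, 0.9607]
ee_rot: [0.647, 0.718, -0.183, 0.179]
ft_force: [0.2, 0.7, -0.7]
grip_width: 1.0
grasp_force: 0.0
```

```bash
python3 st.py
```

```text
7.8 q [ 1.749 -0.222 -0.371  0.78   0.002  2.058  1.471] p [ 0.057 -0.242  0.961]
[[-0.099  0.995  0.02 ]
 [ 0.864  0.096 -0.494]
 [-0.493 -0.032 -0.869]]
F [ 0.235  0.654 -0.699] w 1.0002911074924241 0.0
```

Emit:
arm_command([
  {"dp": [0, 0, -50], "spin": 0},
  {"dp": [0, 0, -50], "spin": 0},
])

```text
clock: 8.0
position: [0.068, -0.2283, 0.9826]
ee_rot: [0.639, 0.713, -0.21, 0.197]
ft_force: [0.6, 0.6, -0.4]
grip_width: 0.997
grasp_force: 0.0
```

```bash
python3 st.py
```

```text
8.0 q [ 1.802 -0.211 -0.452  0.703  0.03   2.058  1.464] p [ 0.068 -0.228  0.983]
[[-0.106  0.994  0.013]
 [ 0.83   0.095 -0.55 ]
 [-0.548 -0.048 -0.835]]
F [ 0.621  0.596 -0.443] w 0.9969984219732902 0.0
```

Emit:
arm_command([
  {"dp": [0, 50, 0], "spin": 0},
  {"dp": [0, 50, 0], "spin": 0},
])

```text
clock: 8.2
position: [0.1307, -0.2196, 0.9804]
ee_rot: [0.638, 0.713, -0.211, 0.198]
ft_force: [0.2, 1.6, 0.9]
grip_width: 0.998
grasp_force: 0.0
```

```bash
python3 st.py
```

```text
8.2 q [ 2.115 -0.227 -0.776  0.672 -0.029  2.058  1.395] p [ 0.131 -0.22   0.98 ]
[[-0.107  0.994  0.014]
 [ 0.827  0.097 -0.554]
 [-0.552 -0.048 -0.833]]
F [0.172 1.56  0.868] w 0.9975954018066999 0.0
```

Emit:
arm_command([
  {"dp": [0, 35, -35], "spin": 0},
  {"dp": [0, 35, -35], "spin": 0},
])

```text
clock: 8.4
position: [0.1756, -0.2032, 0.9872]
ee_rot: [0.628, 0.715, -0.224, 0.21]
ft_force: [0.1, 1.5, 0.9]
grip_width: 1.0
grasp_force: 0.0
```

```bash
python3 st.py
```

```text
8.4 q [ 2.297 -0.251 -0.97   0.615 -0.061  2.058  1.36 ] p [ 0.176 -0.203  0.987]
[[-0.122  0.992  0.019]
 [ 0.804  0.11  -0.584]
 [-0.582 -0.056 -0.811]]
F [0.055 1.51  0.853] w 0.9998084817138395 0.0
```

Emit:
arm_command([
  {"dp": [36, 30, -5], "spin": 0},
  {"dp": [36, 30, -5], "spin": 0},
  {"dp": [36, 30, -5], "spin": 0},
  {"dp": [36, 30, -5], "spin": 0},
  {"dp": [36, 30, -5], "spin": 0},
])

```text
clock: 8.9
position: [0.2946, -0.036, 0.8985]
ee_rot: [0.634, 0.71, -0.223, 0.21]
ft_force: [1.3, -2.3, -1.0]
grip_width: 1.002
grasp_force: 0.0
```

Emit:
arm_command([
  {"dp": [36, 30, -5], "spin": 0},
  {"dp": [36, 30, -5], "spin": 0},
])

```text
clock: 9.1
position: [0.3466, 0.0357, 0.8611]
ee_rot: [0.632, 0.712, -0.223, 0.211]
ft_force: [0.4, -0.6, 0.4]
grip_width: 0.998
grasp_force: 0.0
```

```bash
python3 st.py
```

```text
9.1 q [ 1.701 -0.5   -1.108  0.946  0.071  2.058  0.724] p [0.347 0.036 0.861]
[[-0.113  0.993  0.019]
 [ 0.806  0.102 -0.583]
 [-0.581 -0.051 -0.812]]
F [ 0.442 -0.569  0.423] w 0.9980293125555025 0.0
```

Emit:
arm_command([
  {"dp": [-28, -3, -40], "spin": 0},
  {"dp": [-28, -3, -40], "spin": 0},
  {"dp": [-28, -3, -40], "spin": 0},
])

```text
clock: 9.4
position: [0.3243, 0.0041, 0.9324]
ee_rot: [0.616, 0.71, -0.224, 0.258]
ft_force: [-0.2, -0.2, -0.3]
grip_width: 1.0
grasp_force: 0.0
```

```bash
python3 st.py
```

```text
9.4 q [ 1.943 -0.499 -1.015  0.742 -0.069  2.058  0.942] p [0.324 0.004 0.932]
[[-0.108  0.99   0.091]
 [ 0.759  0.141 -0.636]
 [-0.642 -0.    -0.767]]
F [-0.199 -0.164 -0.266] w 0.9996698751890319 0.0
```

Emit:
arm_command([
  {"dp": [34, 20, 24], "spin": 0},
  {"dp": [34, 20, 24], "spin": 0},
  {"dp": [34, 20, 24], "spin": 0},
  {"dp": [34, 20, 24], "spin": 0},
  {"dp": [34, 20, 24], "spin": 0},
])

```text
clock: 9.9
position: [0.4116, 0.068, 0.74]
ee_rot: [0.617, 0.71, -0.222, 0.257]
ft_force: [0.4, 0.5, 0.3]
grip_width: 1.0
grasp_force: 0.0
```

Emit:
arm_command([
  {"dp": [34, 20, 24], "spin": 0},
  {"dp": [34, 20, 24], "spin": 0},
  {"dp": [34, 20, 24], "spin": 0},
  {"dp": [34, 20, 24], "spin": 0},
])

```text
clock: 10.3
position: [0.4605, 0.106, 0.5844]
ee_rot: [0.619, 0.71, -0.212, 0.261]
ft_force: [0.4, 0.0, -0.3]
grip_width: 1.0
grasp_force: 0.0
```

```bash
cat > go.py <<'E'
import sys
from h import *
np.set_printoptions(precision=3,suppress=True)
FY=0.1328
def Fw(X): return R.from_euler('z',FY).apply(X)+[.6096,-.0154,0]
def Fi(X): return R.from_euler('z',-FY).apply(np.array(X)-[.6096,-.0154,0])
def to(G,back):   # tool-axis shift (mm) that brings point `back` mm ahead of the TCP to G
    o=manip.get_obs();M=R.from_quat(o['ee_rot']).as_matrix()
    return M.T@(np.array(G)-o['position'])*1000-[0,0,back]
E
python3 st.py; python3 -c "
from go import *
S=Fw([0,-.028,.152]);print(S,to(S,150+110),to(S,150))"
```

```text
10.3 q [ 1.465 -0.499 -1.466  1.506  0.18   1.573  0.132] p [0.46  0.106 0.584]
[[-0.098  0.989  0.109]
 [ 0.768  0.145 -0.624]
 [-0.633  0.022 -0.774]]
F [ 0.414  0.009 -0.337] w 0.9998551948021699 0.0
[ 0.613 -0.043  0.152] [143.989 120.016 184.301] [143.989 120.016 294.301]
```

```bash
cat > fk.py <<'E'
from h import *
import itertools
D=[([-1.142,.332,-.065,1.46,.022,1.35,-.088],[.273,.562,.405]),([-1.152,.332,-.051,1.461,.017,1.35,-.186],[.273,.562,.405]),
([-1.473,-.026,-.32,1.869,-.008,1.297,-.772],[-.059,.452,.405]),([-1.289,-.268,-.089,1.646,-.024,1.761,-1.247],[.103,.348,.615]),
([.001,-.479,.664,1.668,.299,1.849,.824],[.143,-.341,.615]),([.158,-.319,.775,1.305,.257,2.035,1.163],[.065,-.388,.737]),
([1.708,-.236,-.305,.891,-.027,2.058,1.48],[.049,-.26,.926]),([2.115,-.227,-.776,.672,-.029,2.058,1.395],[.131,-.22,.98]),
([1.943,-.499,-1.015,.742,-.069,2.058,.942],[.324,.004,.932]),([1.465,-.499,-1.466,1.506,.18,1.573,.132],[.46,.106,.584])]
def fk(q,s,L):
    Rm=R.identity();p=np.array([0,0,L[0]])
    for i in range(7):
        Rm=Rm*R.from_euler('z' if i%2==0 else 'y',s[i]*q[i])
        if i==1:p=p+Rm.apply([L[4],0,L[1]])
        if i==2:p=p+Rm.apply([0,0,0])
        if i==3:p=p+Rm.apply([L[5],0,L[2]])
        if i==5:p=p+Rm.apply([L[6],0,L[3]])
    return p,Rm
if __name__=='__main__':
    from scipy.optimize import least_squares
    best=[]
    for s3,s5 in itertools.product((1,-1),(1,-1)):
        s=[-1,1,s3,1,s5,1,-1]
        f=lambda L:np.concatenate([fk(q,s,L)[0]-p for q,p in D])
        r=least_squares(f,[.3,.46,.48,.23,0,0,0]);best.append((r.cost,s,r.x,np.abs(r.fun).max()))
    best.sort(key=lambda b:b[0]);print(best[0],best[1][0])
    print((fk(D[-1][0],best[0][1],best[0][2])[1]).as_matrix())
E
python3 fk.py
```

```text
(np.float64(0.008272198910392232), [-1, 1, -1, 1, -1, 1, -1], array([ 0.27925247,  0.43568693,  0.49471221,  0.20299369,  0.01105389,
       -0.02775443,  0.01423258]), np.float64(0.04869851483755028)) 0.012240763287313926
[[-0.98912481 -0.0988253   0.10892968]
 [-0.14542522  0.76788197 -0.623866  ]
 [-0.02199139 -0.63292246 -0.77390279]]
```

```bash
cat > fk2.py <<'E'
from fk import *
np.set_printoptions(precision=4,suppress=True)
s=[-1,1,-1,1,-1,1,-1]
def rots(q):
    Rm=R.identity();o=[]
    for i in range(7):
        Rm=Rm*R.from_euler('z' if i%2==0 else 'y',s[i]*q[i]);o.append(Rm.as_matrix())
    return o
def feat(q):
    r=rots(q)
    cols=[np.array([[0],[0],[1.]])]
    for i,ax in ((0,(0,1)),(1,(0,1,2)),(2,(0,1)),(3,(0,1,2)),(4,(0,)),(5,(0,1,2))):
        cols.append(r[i][:,ax] if True else 0)
    return np.hstack(cols)
A=np.vstack([feat(q) for q,p in D]);b=np.concatenate([p for q,p in D])
x0=np.array([.28,0,0,0,0,.46,0,0,0,0,.486,0,0,0,.2])
lam=.01
x=x0+np.linalg.solve(A.T@A+lam**2*np.eye(len(x0)),A.T@(b-A@x0))
C90=np.array([[0,-1,0],[1,0,0],[0,0,1.]])
TR=np.array([[0,-1,0],[1,0,0],[0,0,1.]])
def FK(q):
    return feat(q)@x, rots(q)[6]@TR
if __name__=='__main__':
    print(x,np.abs(A@x-b).max()); print(FK(D[-1][0]))
E
python3 fk2.py
```

```text
[ 0.2583  0.0008 -0.011  -0.0007 -0.011   0.4486  0.0004 -0.0119 -0.0006
 -0.0119  0.4899  0.0008  0.0004  0.0001  0.1694] 0.0005809420398707257
(array([0.4603, 0.1061, 0.5841]), array([[-0.0988,  0.9891,  0.1089],
       [ 0.7679,  0.1454, -0.6239],
       [-0.6329,  0.022 , -0.7739]]))
```

```bash
cat > sim.py <<'E'
from fk2 import *
from scipy.optimize import least_squares
lo=np.array([-2.6,-.5,-1.47,.16,-1.27,.06,-2.6]);hi=np.array([2.6,2.12,1.34,2.42,4.41,2.06,2.6])
V=np.array([2.22,2.22,2.79,2.79,3.14,3.14,3.14])*.07
def err(q,p,M,w):
    a,B=FK(q);return np.r_[p-a,w*R.from_matrix(M@B.T).as_rotvec()]
def step(q,dp,spin,w=.5,reg=.02):
    p,M=FK(q);pt=p+M@np.array(dp)/1000;Mt=M@R.from_rotvec([0,0,spin]).as_matrix()
    f=lambda z:np.r_[err(z,pt,Mt,w),reg*(z-q)]
    l=np.maximum(lo+.002,q-V);h=np.minimum(hi-.002,q+V);l=np.minimum(l,q-1e-6);h=np.maximum(h,q+1e-6)
    return least_squares(f,q,bounds=(l,h)).x
def solve(p,M,q0,reg=.01):
    r=least_squares(lambda z:np.r_[err(z,p,M,.5),reg*(z-q0)],np.clip(q0,lo+.05,hi-.05),bounds=(lo+.03,hi-.03));return r.x,err(r.x,p,M,1)
E
cat > a.py <<'E'
from sim import *
from go import *
q=np.array(D[-2][0])
for i in range(9): q=step(q,[34,20,24],0)
print('sim',q,FK(q)[0]); print('real',D[-1])
M=FK(D[-2][0])[1]; S=Fw([0,-.028,.152])
z=M[:,2]
for name,G in (('grasp',S),('pre',S-.1*z),('lift',S+[0,.012,.03]),('tray',[.44,.40,.05])):
  for q0 in ([0,.5,0,1.5,0,1.3,0],[1.4,-.3,-1.4,1.5,.2,1.5,.1],[-.5,.5,.5,1.5,-.5,1.3,0],[.5,.5,-.8,1.5,.7,1.3,0]):
    a,e=solve(G-.15*z,M,np.array(q0));print(name,a,np.abs(e).max())
E
python3 a.py
```

```text
sim [ 1.456 -0.499 -1.468  1.517  0.182  1.568  0.132] [0.459 0.108 0.579]
real ([1.465, -0.499, -1.466, 1.506, 0.18, 1.573, 0.132], [0.46, 0.106, 0.584])
grasp [-0.387  0.445  0.055  1.703  0.701  1.244 -0.514] 0.00040821624718670625
grasp [ 1.391 -0.47  -1.44   2.03   0.195  1.007  0.015] 0.16899630220866174
grasp [-0.979  0.584  0.835  1.735  0.312  1.073 -0.242] 0.0004133465717408283
grasp [ 0.191  0.545 -0.686  1.67   0.998  1.454 -0.668] 0.0002548812369321442
pre [-0.433  0.386 -0.014  1.606  0.671  1.434 -0.5  ] 0.0003161791248634926
pre [ 1.329 -0.47  -1.44   1.912  0.192  1.168 -0.013] 0.15179879810372265
pre [-0.991  0.46   0.712  1.638  0.406  1.301 -0.313] 0.0003772286690951477
pre [ 0.118  0.492 -0.737  1.575  0.929  1.61  -0.64 ] 0.00024038839142557182
lift [-0.388  0.416  0.032  1.672  0.693  1.305 -0.492] 0.00036296672605033384
lift [ 1.388 -0.47  -1.44   1.986  0.194  1.056  0.02 ] 0.16231410736203628
lift [-0.971  0.529  0.797  1.704  0.357  1.147 -0.257] 0.00040097584492014993
lift [ 0.184  0.518 -0.704  1.639  0.973  1.5   -0.64 ] 0.00024093734947960168
tray [-1.039  0.803  0.006  1.364  0.41   1.553 -1.023] 0.00044103833650038614
tray [-0.539  0.967 -0.809  1.33   0.904  1.813 -1.3  ] 0.0005951735381023449
tray [-1.427  0.9    0.618  1.391  0.021  1.464 -0.751] 0.00039577182255159764
tray [-0.624  0.909 -0.654  1.334  0.803  1.748 -1.252] 0.0004036782982497932
```

```bash
cat > search.py <<'E'
from sim import *
from go import *
from multiprocessing import Pool
M0=FK(D[-2][0])[1];S=Fw([0,-.028,.152]);PRE=S-.26*M0[:,2]
def run(q,W,n=50):
    k=0
    for w in W:
        for i in range(16):
            p,M=FK(q);d=M.T@(w-p)*1000
            if np.linalg.norm(d)<8 :break
            d*=min(1,46/np.linalg.norm(d));q2=step(q,d,0);k+=1
            if np.abs(q2-q).max()<.002: break
            q=q2
    return q,k
def job(seed):
    g=np.random.default_rng(seed);W=[]
    for i in range(1+seed%2):
        W.append(np.array([g.uniform(.3,.85),g.uniform(-.5,.7),g.uniform(.5,.9)]))
    q,k=run(np.array(D[-1][0]),W+[PRE]);p,M=FK(q);z=M[:,2]
    return np.linalg.norm(p-PRE)*1000,z@Fw([1,0,0])-z@Fw([0,0,0]),np.degrees(np.arccos(-z[2])),k,W,q
if __name__=='__main__':
    with Pool() as P_: r=P_.map(job,range(96))
    ok=[a for a in r if a[0]<12 and abs(a[1])<.05 and 31<a[2]<42]
    ok.sort(key=lambda a:a[3]);print(len(ok))
    for a in ok[:6]:print(np.round(a[:4],3),np.round(a[4],2),a[5])
E
nproc; OMP_NUM_THREADS=1 timeout 500 python3 search.py
```

```text
4
5
[ 7.373  0.026 39.124 26.   ] [[ 0.33  0.11  0.71]
 [ 0.45 -0.34  0.51]] [ 0.243  0.526 -0.915  1.576  0.994  1.653 -0.671]
[ 0.145  0.034 39.266 27.   ] [[ 0.48 -0.47  0.52]] [ 0.354  0.641 -1.13   1.564  1.124  1.756 -0.728]
[ 6.892  0.027 39.252 30.   ] [[ 0.35 -0.22  0.82]
 [ 0.62 -0.39  0.67]] [ 0.292  0.567 -1.     1.565  1.044  1.694 -0.687]
[ 5.628  0.028 39.133 30.   ] [[ 0.37  0.1   0.74]
 [ 0.32 -0.32  0.87]] [ 0.338  0.605 -1.084  1.568  1.085  1.733 -0.71 ]
[ 0.11   0.027 39.18  32.   ] [[ 0.39 -0.5   0.59]
 [ 0.5  -0.5   0.58]] [ 0.284  0.578 -1.005  1.564  1.048  1.699 -0.7  ]
```

```bash
cat > plan.py <<'E'
from search import *
def plan(q,W,st=46):
    for w in W:
        p,M=FK(q);L=np.linalg.norm(w-p);n=int(np.ceil(L*1000/st));out=[]
        d=np.round(M.T@(w-p)*1000/n)
        for i in range(n): q=step(q,d,0)
        p,M=FK(q);print(n,'x',d,'->',p,'q',q,'z',M[:,2])
    return q
if __name__=='__main__':
    import sys
    W=[np.array(w) for w in eval(sys.argv[1])]+[PRE]
    q=plan(manip.get_obs()['joint_pos'],W);p,M=FK(q);print('PRE',PRE,'fx',M.T@(Fw([1,0,0])-Fw([0,0,0])))
E
python3 plan.py '[[.35,-.22,.82],[.62,-.39,.67],[.58,.16,.58]]';python3 plan.py '[[.48,-.47,.62],[.58,.16,.58]]'
```

```text
10 x [-39. -15.   1.] -> [ 0.352 -0.221  0.819] q [ 1.381 -0.196 -0.871  1.159  0.377  1.655  0.743] z [ 0.108 -0.624 -0.774]
8 x [-8. 30. 31.] -> [ 0.62  -0.389  0.672] q [ 0.804  0.557 -0.892  0.799  1.097  1.646  0.449] z [ 0.111 -0.624 -0.774]
13 x [ 37.   3. -21.] -> [0.581 0.155 0.58 ] q [ 0.187  0.462 -1.047  1.193  1.03   2.027 -0.431] z [ 0.112 -0.623 -0.774]
6 x [20. -0. 33.] -> [0.591 0.123 0.351] q [ 0.282  0.584 -1.008  1.559  1.054  1.705 -0.703] z [ 0.111 -0.623 -0.774]
PRE [0.59  0.122 0.351] fx [0.003 1.    0.027]
13 x [-36.  -5.  26.] -> [ 0.472 -0.471  0.616] q [ 1.434  0.422 -1.207  1.215  0.994  1.403  0.479] z [ 0.114 -0.624 -0.773]
14 x [ 35.  14. -25.] -> [0.574 0.15  0.582] q [ 0.265  0.491 -1.175  1.211  1.083  2.058 -0.451] z [ 0.117 -0.622 -0.774]
6 x [20.  1. 33.] -> [0.592 0.12  0.353] q [ 0.352  0.639 -1.122  1.558  1.123  1.756 -0.72 ] z [ 0.116 -0.623 -0.774]
PRE [0.59  0.122 0.351] fx [0.003 0.999 0.033]
```

Emit:
arm_command([
  {"dp": [-39, -15, 1], "spin": 0},
  {"dp": [-39, -15, 1], "spin": 0},
  {"dp": [-39, -15, 1], "spin": 0},
  {"dp": [-39, -15, 1], "spin": 0},
  {"dp": [-39, -15, 1], "spin": 0},
])

```text
clock: 10.8
position: [0.4063, -0.0562, 0.7036]
ee_rot: [0.616, 0.712, -0.212, 0.261]
ft_force: [1.0, -0.1, 0.2]
grip_width: 1.0
grasp_force: 0.0
```

Emit:
arm_command([
  {"dp": [-39, -15, 1], "spin": 0},
  {"dp": [-39, -15, 1], "spin": 0},
  {"dp": [-39, -15, 1], "spin": 0},
  {"dp": [-39, -15, 1], "spin": 0},
  {"dp": [-39, -15, 1], "spin": 0},
])

```text
clock: 11.3
position: [0.353, -0.22, 0.8221]
ee_rot: [0.616, 0.712, -0.213, 0.261]
ft_force: [-0.3, 0.6, 0.9]
grip_width: 0.997
grasp_force: 0.0
```

Emit:
arm_command([
  {"dp": [-8, 30, 31], "spin": 0},
  {"dp": [-8, 30, 31], "spin": 0},
  {"dp": [-8, 30, 31], "spin": 0},
  {"dp": [-8, 30, 31], "spin": 0},
])

```text
clock: 11.7
position: [0.4903, -0.3044, 0.7469]
ee_rot: [0.617, 0.712, -0.212, 0.261]
ft_force: [-1.2, -1.7, 1.3]
grip_width: 1.001
grasp_force: 0.0
```

Emit:
arm_command([
  {"dp": [-8, 30, 31], "spin": 0},
  {"dp": [-8, 30, 31], "spin": 0},
  {"dp": [-8, 30, 31], "spin": 0},
  {"dp": [-8, 30, 31], "spin": 0},
])

```text
clock: 12.1
position: [0.6263, -0.388, 0.6728]
ee_rot: [0.616, 0.712, -0.213, 0.26]
ft_force: [0.3, -0.6, -0.2]
grip_width: 1.002
grasp_force: 0.0
```

```bash
python3 st.py;python3 plan.py '[[.58,.16,.58]]'
```

```text
12.1 q [ 0.807  0.591 -0.962  0.768  1.166  1.679  0.454] p [ 0.626 -0.388  0.673]
[[-0.105  0.989  0.109]
 [ 0.767  0.15  -0.624]
 [-0.633  0.018 -0.774]]
F [ 0.28  -0.562 -0.202] w 1.0016491328615074 0.0
13 x [ 37.   3. -21.] -> [0.585 0.155 0.581] q [ 0.203  0.493 -1.097  1.176  1.068  2.052 -0.429] z [ 0.109 -0.623 -0.774]
6 x [20. -1. 33.] -> [0.588 0.123 0.352] q [ 0.317  0.606 -1.065  1.564  1.079  1.732 -0.709] z [ 0.108 -0.624 -0.774]
PRE [0.59  0.122 0.351] fx [-0.004  1.     0.025]
```

Emit:
arm_command([
  {"dp": [37, 3, -20], "spin": 0},
  {"dp": [37, 3, -20], "spin": 0},
  {"dp": [37, 3, -20], "spin": 0},
  {"dp": [37, 3, -20], "spin": 0},
  {"dp": [37, 3, -20], "spin": 0},
])

```text
clock: 12.6
position: [0.6089, -0.179, 0.6344]
ee_rot: [0.616, 0.712, -0.212, 0.261]
ft_force: [0.4, -0.0, 0.5]
grip_width: 1.0
grasp_force: 0.0
```

Emit:
arm_command([
  {"dp": [37, 3, -20], "spin": 0},
  {"dp": [37, 3, -20], "spin": 0},
  {"dp": [37, 3, -20], "spin": 0},
  {"dp": [37, 3, -20], "spin": 0},
])

```text
clock: 13.0
position: [0.5964, -0.0138, 0.603]
ee_rot: [0.616, 0.712, -0.212, 0.261]
ft_force: [0.4, -0.3, -0.6]
grip_width: 1.002
grasp_force: 0.0
```

Emit:
arm_command([
  {"dp": [37, 3, -20], "spin": 0},
  {"dp": [37, 3, -20], "spin": 0},
  {"dp": [37, 3, -20], "spin": 0},
  {"dp": [37, 3, -20], "spin": 0},
])

```text
clock: 13.4
position: [0.5844, 0.1513, 0.5712]
ee_rot: [0.616, 0.712, -0.212, 0.261]
ft_force: [0.7, 0.2, 0.5]
grip_width: 1.0
grasp_force: 0.0
```

```bash
python3 st.py;python3 plan.py '[]'
```

```text
13.4 q [ 0.21   0.481 -1.076  1.203  1.048  2.025 -0.436] p [0.584 0.151 0.571]
[[-0.104  0.989  0.109]
 [ 0.767  0.15  -0.624]
 [-0.633  0.019 -0.774]]
F [0.742 0.194 0.521] w 1.0004944979151267 0.0
5 x [23. -1. 38.] -> [0.589 0.12  0.352] q [ 0.309  0.593 -1.042  1.566  1.068  1.718 -0.702] z [ 0.109 -0.624 -0.774]
PRE [0.59  0.122 0.351] fx [-0.002  1.     0.025]
```

Emit:
arm_command([
  {"dp": [23, -1, 38], "spin": 0},
  {"dp": [23, -1, 38], "spin": 0},
  {"dp": [23, -1, 38], "spin": 0},
  {"dp": [23, -1, 38], "spin": 0},
  {"dp": [23, -1, 38], "spin": 0},
])

```text
clock: 13.9
position: [0.5883, 0.1184, 0.35]
ee_rot: [0.616, 0.712, -0.212, 0.261]
ft_force: [1.8, -0.4, 0.3]
grip_width: 1.003
grasp_force: 0.0
```

```bash
python3 st.py; python3 - <<'E'
from go import *
s=snap('side','s1')[110:290,225:425];t=snap('top','t1')[130:280,235:415]
print(to(Fw([0,-.028,.152]),150))
a=cv2.resize(s,(660,594),interpolation=3);b=cv2.resize(t,(720,600),interpolation=3)
cv2.imwrite('pics/c3.png',a);cv2.imwrite('pics/c4.png',b)
E
```

```text
13.9 q [ 0.314  0.591 -1.041  1.571  1.068  1.711 -0.702] p [0.588 0.118 0.35 ]
[[-0.104  0.989  0.11 ]
 [ 0.767  0.15  -0.624]
 [-0.633  0.019 -0.774]]
F [ 1.753 -0.44   0.284] w 1.0027047470703705 0.0
[ -2.071  -0.71  102.992]
```

View pics/c4.png

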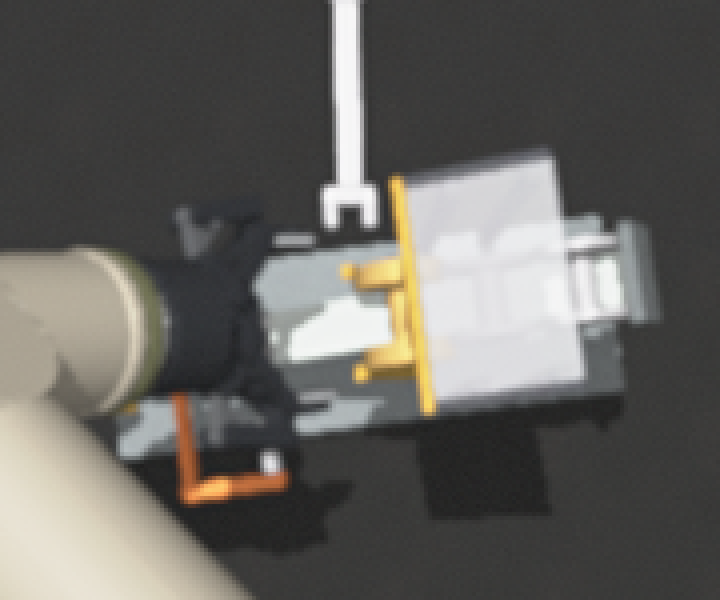

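```bash
python3 - <<'E'
from go import *
o=manip.get_obs();M=R.from_quat(o['ee_rot']).as_matrix();p=o['position']
for s in(-.047,.047):
    u=proj('top',p+M@[0,s,.16]);print((u-[235,130])*4, (proj('side',p+M@[0,s,.16])-[225,110])*3.3)
S=Fw([0,-.028,.152]);print([(proj('side',Fw([s,-.028,.152]))-[225,110])*3.3 for s in(-.033,.033)],[(proj('top',Fw([s,-.028,.182]))-[235,130])*4 for s in(-.033,.033)])
E
```

```text
[324.988 392.395] [270.37  327.779]
[301.611 238.706] [270.873 231.449]
[array([347.66 , 368.486]), array([346.328, 302.745])] [array([415.926, 358.533]), array([401.372, 254.866])]
```

View pics/c3.png

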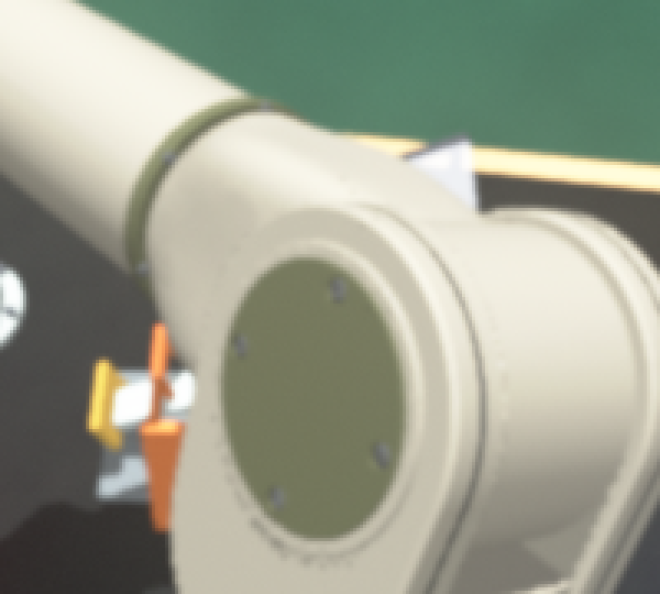

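Emit:
arm_command([
  {"dp": [-1, -1, 25], "spin": 0},
  {"dp": [-1, 0, 25], "spin": 0},
  {"dp": [0, 0, 20], "spin": 0},
])

```text
clock: 14.3
position: [0.596, 0.0731, 0.3001]
ee_rot: [0.617, 0.712, -0.212, 0.261]
ft_force: [0.4, -0.3, -0.2]
grip_width: 1.0
grasp_force: 0.0
```

Emit:
arm_command([
  {"dp": [0, 0, 16], "spin": 0},
  {"dp": [0, 0, 16], "spin": 0},
  {"dp": [0, 0, 0], "spin": 0},
])

```text
clock: 14.6
position: [0.5989, 0.052, 0.2727]
ee_rot: [0.617, 0.712, -0.213, 0.26]
ft_force: [-0.1, -0.5, -0.2]
grip_width: 0.998
grasp_force: 0.0
```

```bash
python3 st.py; python3 - <<'E'
from go import *
print(to(Fw([0,-.028,.152]),150))
t=snap('top','t2')[160:250,270:380];cv2.imwrite('pics/c5.png',cv2.resize(t,None,fx=6.5,fy=6.5,interpolation=3))
E
```

```text
14.6 q [ 0.401  0.649 -0.986  1.667  1.147  1.568 -0.722] p [0.599 0.052 0.273]
[[-0.104  0.989  0.107]
 [ 0.767  0.148 -0.625]
 [-0.634  0.017 -0.773]]
F [-0.064 -0.483 -0.206] w 0.9983736518036648 0.0
[ 2.029 -1.945  4.29 ]
```

View pics/c5.png

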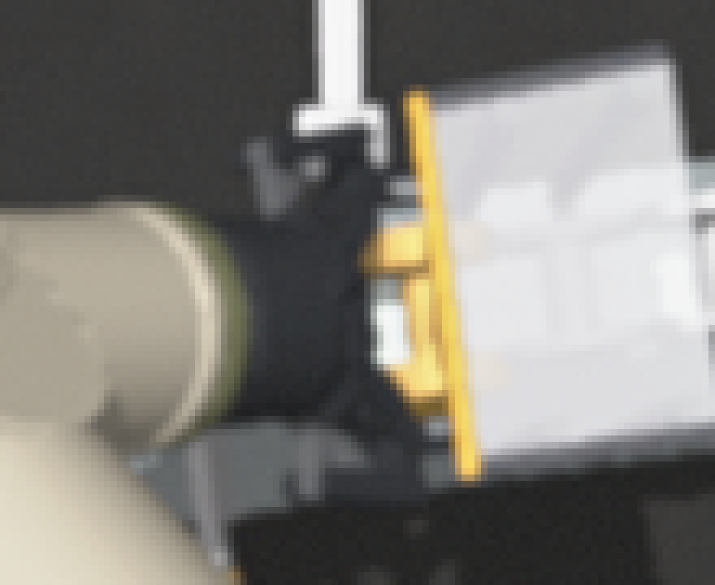

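Emit:
arm_command([
  {"dp": [2, -2, 4], "spin": 0},
  {"dp": [0, 0, 0], "spin": 0},
])

```text
clock: 14.85
position: [0.5968, 0.053, 0.2696]
ee_rot: [0.616, 0.713, -0.212, 0.261]
ft_force: [0.7, -0.5, -0.5]
grip_width: 1.001
grasp_force: 0.0
```

Emit:
arm_command([
  {"dp": [0, 0, 0], "spin": 0},
  {"dp": [0, 0, 0], "spin": 0},
  {"dp": [0, 0, 0], "spin": 0},
  {"dp": [0, 0, 0], "spin": 0},
  {"dp": [0, 0, 0], "spin": 0},
], grip=1, newtons=60)

```text
clock: 15.35
position: [0.5972, 0.053, 0.2702]
ee_rot: [0.616, 0.712, -0.212, 0.261]
ft_force: [-1.2, 3.8, 6.2]
grip_width: 0.765
grasp_force: 66.8
```

```bash
python3 st.py; python3 - <<'E'
from go import *
M=R.from_quat(manip.get_obs()['ee_rot']).as_matrix()
n=Fw([0,np.sin(np.radians(25)),np.cos(np.radians(25))])-Fw([0,0,0]);print('normal in tool',M.T@n)
E
```

```text
15.35 q [ 0.401  0.649 -0.987  1.674  1.149  1.562 -0.729] p [0.597 0.053 0.27 ]
[[-0.105  0.988  0.111]
 [ 0.767  0.151 -0.623]
 [-0.633  0.02  -0.774]]
F [-1.163  3.786  6.171] w 0.7652481802219133 66.76530003547668
normal in tool [-0.246  0.026 -0.969]
```

Emit:
arm_command([
  {"dp": [-1, 0, -4], "spin": 0},
  {"dp": [-2, 0, -8], "spin": 0},
  {"dp": [-2, 0, -9], "spin": 0},
  {"dp": [-2, 1, -9], "spin": 0},
  {"dp": [-1, 0, -8], "spin": 0},
])

```text
clock: 15.85
position: [0.5948, 0.0704, 0.305]
ee_rot: [0.616, 0.712, -0.212, 0.261]
ft_force: [-0.6, -0.0, -4.2]
grip_width: 0.769
grasp_force: 68.9
```

Emit:
arm_command([
  {"dp": [0, 0, -20], "spin": 0},
  {"dp": [0, 0, -25], "spin": 0},
  {"dp": [0, 0, -25], "spin": 0},
  {"dp": [0, 0, -30], "spin": 0},
  {"dp": [0, 0, -30], "spin": 0},
])

```text
clock: 16.35
position: [0.5798, 0.1526, 0.4066]
ee_rot: [0.616, 0.712, -0.212, 0.261]
ft_force: [0.1, 0.1, -4.1]
grip_width: 0.767
grasp_force: 68.9
```

```bash
python3 st.py; cat > p2.py <<'E'
from plan import *
W=np.array([.44,.40]);o=manip.get_obs();M=R.from_quat(o['ee_rot']).as_matrix();z=M[:,2]
G=np.r_[W,.045];T=G-.150*z
q=plan(o['joint_pos'],[T+[.06,-.12,.20],T+[0,0,.12],T],40)
E
python3 p2.py
```

```text
16.35 q [ 0.261  0.556 -1.067  1.49   1.031  1.81  -0.673] p [0.58  0.153 0.407]
[[-0.105  0.988  0.11 ]
 [ 0.767  0.151 -0.623]
 [-0.633  0.019 -0.774]]
F [ 0.11   0.078 -4.078] w 0.7668233663102779 68.86523723602295
7 x [ 30.  -9. -16.] -> [0.483 0.373 0.36 ] q [-0.179  0.716 -1.061  1.402  0.96   1.981 -1.063] z [ 0.111 -0.623 -0.774]
4 x [ 37. -11.  -5.] -> [0.422 0.492 0.281] q [-0.443  0.893 -1.016  1.301  0.957  1.994 -1.276] z [ 0.111 -0.623 -0.774]
3 x [26. -0. 31.] -> [0.424 0.494 0.16 ] q [-0.465  1.033 -0.955  1.346  1.021  1.858 -1.355] z [ 0.111 -0.623 -0.774]
```

```bash
cat > p2.py <<'E'
from plan import *
o=manip.get_obs();M=R.from_quat(o['ee_rot']).as_matrix();z=M[:,2]
T=np.array([.441,.387,.038])-.153*z
q=plan(o['joint_pos'],[T+[.06,-.12,.20],T+[0,0,.10],T],42)
E
python3 p2.py
```

```text
6 x [ 34. -11. -17.] -> [0.482 0.362 0.356] q [-0.153  0.703 -1.066  1.433  0.955  1.964 -1.062] z [ 0.111 -0.623 -0.774]
4 x [ 40. -10.  -1.] -> [0.425 0.48  0.257] q [-0.421  0.905 -1.008  1.342  0.965  1.954 -1.289] z [ 0.111 -0.623 -0.774]
3 x [22. -1. 25.] -> [0.424 0.484 0.157] q [-0.447  1.024 -0.956  1.374  1.02   1.845 -1.36 ] z [ 0.111 -0.623 -0.774]
```

Emit:
arm_command([
  {"dp": [34, -11, -17], "spin": 0},
  {"dp": [34, -11, -17], "spin": 0},
  {"dp": [34, -11, -17], "spin": 0},
  {"dp": [34, -11, -17], "spin": 0},
  {"dp": [34, -11, -17], "spin": 0},
])

```text
clock: 16.85
position: [0.4978, 0.3282, 0.3626]
ee_rot: [0.616, 0.712, -0.212, 0.261]
ft_force: [0.2, 0.8, -4.8]
grip_width: 0.762
grasp_force: 69.1
```

Emit:
arm_command([
  {"dp": [34, -11, -17], "spin": 0},
  {"dp": [40, -10, -1], "spin": 0},
  {"dp": [40, -10, -1], "spin": 0},
  {"dp": [40, -10, -1], "spin": 0},
  {"dp": [40, -10, -1], "spin": 0},
])

```text
clock: 17.35
position: [0.425, 0.4823, 0.2543]
ee_rot: [0.616, 0.712, -0.212, 0.261]
ft_force: [1.3, 0.6, -4.0]
grip_width: 0.766
grasp_force: 69.1
```

```bash
python3 st.py; python3 - <<'E'
from go import *
o=manip.get_obs();print(to([.441,.387,.038],153))
snap('top','t3');s=viewer.camera('side');
for n in('spool1','spool2'):print([(x['position'],x['score']) for x in finder.find_in('top',n)[:3]],[(x['position'],x['score']) for x in finder.find_in('side',n)[:3]])
print(Fi([.6,-.1,.18]))
a=cv2.imread('pics/t3.png')[150:320,130:400];cv2.imwrite('pics/c6.png',cv2.resize(np.vstack([a]),None,fx=2.9,fy=2.9,interpolation=3))
E
```

```text
17.35 q [-0.424  0.911 -1.008  1.338  0.968  1.955 -1.292] p [0.425 0.482 0.254]
[[-0.104  0.988  0.11 ]
 [ 0.767  0.151 -0.623]
 [-0.633  0.02  -0.774]]
F [ 1.267  0.586 -3.998] w 0.7661004550636221 69.10514831542969
[62.051 -2.769 75.669]
[([0.6106, 0.0161, 0.1324], 0.71), ([0.5943, 0.0762, 0.1138], 0.52), ([0.552, 0.0595, 0.1486], 0.34)] [([0.5844, 0.0163, 0.1316], 0.95), ([0.5755, 0.0775, 0.1076], 0.52)]
[([0.6106, 0.0161, 0.1324], 0.71), ([0.5943, 0.0762, 0.1138], 0.52), ([0.552, 0.0595, 0.1486], 0.34)] [([0.5844, 0.0163, 0.1316], 0.95), ([0.5755, 0.0775, 0.1076], 0.52)]
[-0.021 -0.083  0.18 ]
```

View pics/c6.png

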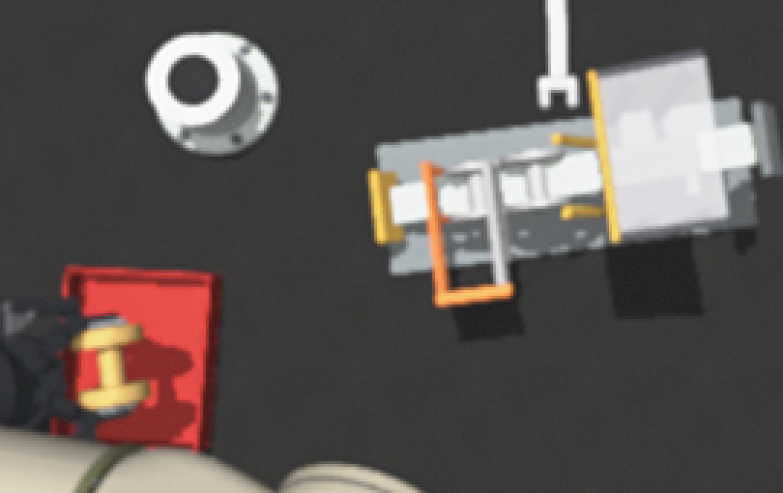

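The steel spools have rolled down to the slide, at (475,190) and (540,182), and the brass spool is held over the red tray at (110,365). I'll lower it now.

Emit:
arm_command([
  {"dp": [20, -1, 24], "spin": 0},
  {"dp": [20, -1, 24], "spin": 0},
  {"dp": [13, -1, 16], "spin": 0},
  {"dp": [8, 0, 10], "spin": 0},
  {"dp": [0, 0, 0], "spin": 0},
])

```text
clock: 18.15
position: [0.4252, 0.4801, 0.1573]
ee_rot: [0.616, 0.712, -0.213, 0.261]
ft_force: [0.0, -0.2, -3.0]
grip_width: 0.768
grasp_force: 69.0
```

```bash
python3 st.py; python3 -c "
from go import *
print(to([.441,.387,.034],153))"
```

```text
18.15 q [-0.439  1.022 -0.957  1.379  1.02   1.846 -1.358] p [0.425 0.48  0.157]
[[-0.105  0.989  0.109]
 [ 0.766  0.15  -0.625]
 [-0.634  0.018 -0.773]]
F [ 0.009 -0.165 -2.96 ] w 0.7679533229955626 68.96709680557251
[ 5.224 -0.465  2.215]
```

Emit:
arm_command([
  {"dp": [1, 0, 1.5], "spin": 0},
  {"dp": [1, 0, 1.5], "spin": 0},
  {"dp": [0, 0, 0], "spin": 0},
])

```text
clock: 18.45
position: [0.425, 0.4805, 0.1555]
ee_rot: [0.616, 0.712, -0.212, 0.261]
ft_force: [1.0, -0.0, -4.4]
grip_width: 0.767
grasp_force: 69.0
```

Emit:
arm_command([
  {"dp": [0, 0, 0], "spin": 0},
  {"dp": [0, 0, 0], "spin": 0},
  {"dp": [0, 0, 0], "spin": 0},
  {"dp": [0, 0, 0], "spin": 0},
], grip=-1)

```text
clock: 18.85
position: [0.4249, 0.4804, 0.155]
ee_rot: [0.616, 0.712, -0.212, 0.261]
ft_force: [0.2, -0.0, 0.3]
grip_width: 0.997
grasp_force: 0.0
```

```bash
python3 st.py
```

```text
18.85 q [-0.44   1.024 -0.956  1.38   1.022  1.842 -1.36 ] p [0.425 0.48  0.155]
[[-0.104  0.988  0.11 ]
 [ 0.767  0.15  -0.624]
 [-0.633  0.019 -0.774]]
F [ 0.171 -0.04   0.32 ] w 0.9971325122808329 0.0
```

```bash
cat > p3.py <<'E'
from plan import *
from fit import S as SS,T as TT
for a,b in ((SS(122,292),TT(157,233)),(SS(207,280),TT(262,232))): X,e=tri([a,b]);print('bar far end feeder',Fi(X),e)
o=manip.get_obs();M=R.from_quat(o['ee_rot']).as_matrix();z=M[:,2]
A=o['position']-.13*z
B=Fw([-.147,.104,.130])-.172*z
q=plan(o['joint_pos'],[A,B+[0,0,.13],B],42)
p,M=FK(q);print(B,M.T@(Fw([1,0,0])-Fw([0,0,0])))
E
python3 p3.py | grep -v '^\[\[' | tail -9
```

```text
[0.5342 0.4697 0.045 ]
 [0.5224 0.325  0.045 ]
 [0.3461 0.3346 0.045 ]] [0.4402 0.4016 0.045 ] [0.143  0.1763 0.1451 0.1765]
bar far end feeder [0.0275 0.1267 0.127 ] [array([-0.5,  0. ]), array([ 0.5, -0.1])]
bar far end feeder [0.0181 0.0711 0.1525] [array([-0.5,  0. ]), array([ 0.5, -0.1])]
4 x [  0.  -0. -32.] -> [0.4112 0.5596 0.2543] q [-0.5924  1.0019 -0.9768  1.1356  0.9888  2.0275 -1.2962] z [ 0.1101 -0.6233 -0.7742]
10 x [-38.  -4.  13.] -> [0.4266 0.1836 0.3931] q [ 0.3912  0.3141 -1.2533  1.805   0.7927  1.7504 -0.8412] z [ 0.1093 -0.6249 -0.773 ]
4 x [19.  0. 27.] -> [0.4304 0.1741 0.262 ] q [ 0.2796  0.5063 -1.1385  1.9401  0.928   1.6171 -1.0529] z [ 0.1091 -0.6247 -0.7732]
[0.4312 0.1755 0.2631] [-0.0014  0.9997  0.0254]
```

Emit:
arm_command([
  {"dp": [0, 0, -25], "spin": 0},
  {"dp": [0, 0, -32], "spin": 0},
  {"dp": [0, 0, -36], "spin": 0},
  {"dp": [0, 0, -36], "spin": 0},
])

```text
clock: 19.25
position: [0.4108, 0.5613, 0.2554]
ee_rot: [0.616, 0.712, -0.213, 0.261]
ft_force: [1.0, 0.8, -1.0]
grip_width: 0.999
grasp_force: 0.0
```

Emit:
arm_command([
  {"dp": [-38, -4, 13], "spin": 0},
  {"dp": [-38, -4, 13], "spin": 0},
  {"dp": [-38, -4, 13], "spin": 0},
  {"dp": [-38, -4, 13], "spin": 0},
  {"dp": [-38, -4, 13], "spin": 0},
], grip=1, newtons=40)

```text
clock: 19.75
position: [0.4178, 0.37, 0.3245]
ee_rot: [0.616, 0.712, -0.212, 0.261]
ft_force: [0.4, -0.2, 1.5]
grip_width: 0.145
grasp_force: 0.0
```

Emit:
arm_command([
  {"dp": [-38, -4, 13], "spin": 0},
  {"dp": [-38, -4, 13], "spin": 0},
  {"dp": [-38, -4, 13], "spin": 0},
  {"dp": [-38, -4, 13], "spin": 0},
  {"dp": [-38, -4, 13], "spin": 0},
])

```text
clock: 20.25
position: [0.425, 0.1809, 0.3941]
ee_rot: [0.616, 0.712, -0.213, 0.261]
ft_force: [1.1, -0.6, 1.0]
grip_width: 0.001
grasp_force: 0.0
```

```bash
python3 st.py; python3 - <<'E'
from go import *
print(to(Fw([-.147,.104,.130]),172))
snap('top','t4')
for n in('wide_spool','spool1'):print([(x['position'],round(x['score'],2)) for x in finder.find_in('top',n)[:2]])
a=cv2.imread('pics/t4.png');c=np.hstack([cv2.resize(a[220:320,130:230],None,fx=3.5,fy=3.5,interpolation=3),cv2.resize(a[165:265,250:370],None,fx=3.5,fy=3.5,interpolation=3)]);cv2.imwrite('pics/c7.png',c)
E
```

```text
20.25 q [ 0.383  0.285 -1.224  1.811  0.773  1.731 -0.82 ] p [0.425 0.181 0.394]
[[-0.105  0.988  0.11 ]
 [ 0.766  0.151 -0.625]
 [-0.634  0.018 -0.773]]
F [ 1.101 -0.632  1.026] w 0.0007401403667788776 0.0
[ 78.402   3.032 105.284]
[([0.4567, 0.3834, 0.0451], 0.56), ([0.6037, -0.0424, 0.1416], 0.5)]
[([0.5959, 0.0717, 0.1119], 0.54), ([0.611, 0.014, 0.1329], 0.53)]
```

View pics/c7.png

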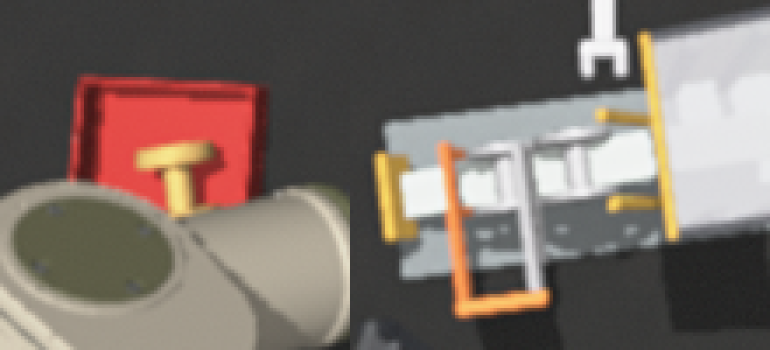

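The brass spool lies in the red tray at (175,175). The two steel spools wait behind the orange teeth at (490,170) and (580,155), and the paddle is at (505,300). Next I'll lower the closed fingers beside the paddle.

Emit:
arm_command([
  {"dp": [20, 1, 26], "spin": 0},
  {"dp": [20, 1, 26], "spin": 0},
  {"dp": [20, 1, 26], "spin": 0},
  {"dp": [18, 0, 27], "spin": 0},
  {"dp": [0, 0, 0], "spin": 0},
])

```text
clock: 20.9
position: [0.4303, 0.1772, 0.2598]
ee_rot: [0.615, 0.714, -0.214, 0.259]
ft_force: [-0.1, -0.1, 0.2]
grip_width: -0.003
grasp_force: 0.0
```

Emit:
arm_command([
  {"dp": [0, 12, 0], "spin": 0},
  {"dp": [0, 12, 0], "spin": 0},
  {"dp": [0, 6, 0], "spin": 0},
  {"dp": [0, 0, 0], "spin": 0},
])

```text
clock: 21.3
position: [0.4621, 0.1821, 0.2649]
ee_rot: [0.617, 0.712, -0.212, 0.261]
ft_force: [-1.7, 1.5, 5.7]
grip_width: -0.005
grasp_force: 2.8
```

```bash
python3 st.py; python3 - <<'E'
from go import *
o=manip.get_obs();M=R.from_quat(o['ee_rot']).as_matrix()
print('tip feeder',Fi(o['position']+M@[0,0,.172]), 'F feeder',R.from_euler('z',-FY).apply(o['ft_force']))
E
```

```text
21.3 q [ 0.228  0.543 -1.079  1.863  0.956  1.632 -1.019] p [0.462 0.182 0.265]
[[-0.103  0.989  0.11 ]
 [ 0.768  0.149 -0.623]
 [-0.633  0.02  -0.774]]
F [-1.689  1.511  5.746] w -0.005216359445450192 2.8023215755820274
tip feeder [-0.116  0.106  0.132] F feeder [-1.474  1.722  5.746]
```

Emit:
arm_command([
  {"dp": [0, -8, 0], "spin": 0},
  {"dp": [0, 0, -12], "spin": 0},
  {"dp": [0, 0, 0], "spin": 0},
])

```text
clock: 21.6
position: [0.4518, 0.189, 0.2744]
ee_rot: [0.616, 0.712, -0.211, 0.261]
ft_force: [-0.3, 0.6, 0.1]
grip_width: 0.007
grasp_force: 0.0
```

Emit:
arm_command([
  {"dp": [0, 8, 0], "spin": 0},
  {"dp": [0, 4, 0], "spin": 0},
  {"dp": [0, 0, 0], "spin": 0},
])

```text
clock: 21.9
position: [0.4644, 0.1894, 0.2729]
ee_rot: [0.616, 0.712, -0.213, 0.26]
ft_force: [-1.5, -1.2, 1.4]
grip_width: -0.001
grasp_force: 0.6
```

```bash
cat > tip.py <<'E'
from go import *
o=manip.get_obs();M=R.from_quat(o['ee_rot']).as_matrix()
print(o['clock'],'tip feeder',Fi(o['position']+M@[0,0,.172]), 'F feeder',R.from_euler('z',-FY).apply(o['ft_force']),o['torque'],o['grip_width'],o['grasp_force'])
E
python3 tip.py
```

```text
21.9 tip feeder [-0.113  0.113  0.14 ] F feeder [-1.638 -0.954  1.421] [ 0.463  0.292 -0.184] -0.0005840196493649092 0.5829055665526539
```

Emit:
arm_command([
  {"dp": [0, 7, 0], "spin": 0},
  {"dp": [0, 7, 0], "spin": 0},
  {"dp": [0, 0, 0], "spin": 0},
])

```text
clock: 22.2
position: [0.4778, 0.1914, 0.2728]
ee_rot: [0.616, 0.712, -0.213, 0.26]
ft_force: [-3.4, -2.1, 0.1]
grip_width: -0.0
grasp_force: 1.7
```

```bash
python3 tip.py
```

```text
22.2 tip feeder [-0.099  0.113  0.14 ] F feeder [-3.688 -1.619  0.094] [ 0.23   0.613 -0.44 ] -0.0004462428487111815 1.6588111489545554
```

Emit:
arm_command([
  {"dp": [0, 9, 0], "spin": 0},
  {"dp": [0, 7, 0], "spin": 0},
  {"dp": [0, 0, 0], "spin": 0},
])

```text
clock: 22.5
position: [0.4927, 0.1936, 0.2727]
ee_rot: [0.616, 0.712, -0.215, 0.26]
ft_force: [-9.8, -3.5, 1.2]
grip_width: -0.001
grasp_force: 5.1
```

```bash
python3 tip.py
```

```text
22.5 tip feeder [-0.085  0.114  0.14 ] F feeder [-10.137  -2.143   1.198] [-0.041  1.666 -1.385] -0.000809181981235276 5.133680434373673
```

Emit:
arm_command([
  {"dp": [0, 2, 0], "spin": 0},
  {"dp": [0, 0, 0], "spin": 0},
  {"dp": [0, 0, 0], "spin": 0},
  {"dp": [0, 0, 0], "spin": 0},
  {"dp": [0, 0, 0], "spin": 0},
])

```text
clock: 23.0
position: [0.4932, 0.1938, 0.2727]
ee_rot: [0.616, 0.712, -0.216, 0.259]
ft_force: [-20.3, -4.4, 6.2]
grip_width: -0.003
grasp_force: 10.1
```

Emit:
arm_command([
  {"dp": [0, 0, 0], "spin": 0},
  {"dp": [0, 0, 0], "spin": 0},
  {"dp": [0, 0, 0], "spin": 0},
  {"dp": [0, 0, 0], "spin": 0},
  {"dp": [0, 0, 0], "spin": 0},
])

```text
clock: 23.5
position: [0.4932, 0.1938, 0.2726]
ee_rot: [0.616, 0.712, -0.216, 0.259]
ft_force: [-19.9, -3.2, 5.0]
grip_width: 0.0
grasp_force: 10.0
```

```bash
python3 tip.py; python3 - <<'E'
from go import *
for c in('top','side'):
    snap(c,c[0]+'5')
    for n in('spool1','slide_handle'):print(c,n,[(Fi(x['position']),round(x['score'],2)) for x in finder.find_in(c,n)[:3]])
E
```

```text
23.5 tip feeder [-0.084  0.114  0.14 ] F feeder [-20.102  -0.555   4.989] [-0.53   2.999 -2.613] 0.00011613377177904461 10.048024356365204
top spool1 [(array([0.003, 0.034, 0.132]), 0.74), (array([0.001, 0.151, 0.083]), 0.47)]
top slide_handle [(array([-0.022,  0.084,  0.146]), 0.89)]
side spool1 []
side slide_handle []
```

Emit:
arm_command([
  {"dp": [0, -1, 0], "spin": 0},
  {"dp": [0, 0, -50], "spin": 0},
  {"dp": [0, 0, -50], "spin": 0},
  {"dp": [0, 0, -50], "spin": 0},
  {"dp": [0, 0, -30], "spin": 0},
])

```text
clock: 24.3
position: [0.4737, 0.3089, 0.4159]
ee_rot: [0.616, 0.713, -0.21, 0.261]
ft_force: [1.4, -0.4, -0.7]
grip_width: -0.002
grasp_force: 0.0
```

Emit:
arm_command([
  {"dp": [0, -20, -30], "spin": 0},
  {"dp": [0, -20, -20], "spin": 0},
  {"dp": [0, 0, 0], "spin": 0},
  {"dp": [0, 0, 0], "spin": 0},
  {"dp": [0, 0, 0], "spin": 0},
])

```text
clock: 24.8
position: [0.4306, 0.331, 0.4501]
ee_rot: [0.617, 0.712, -0.213, 0.261]
ft_force: [0.8, -0.4, -0.1]
grip_width: -0.001
grasp_force: 0.0
```

```bash
python3 tip.py; python3 - <<'E'
from go import *
a=snap('top','t6')
for n in('spool1','wide_spool'):print(n,[(Fi(x['position']),round(x['score'],2)) for x in finder.find_in('top',n)[:3]])
c=np.hstack([cv2.resize(a[220:320,130:230],None,fx=3.5,fy=3.5,interpolation=3),cv2.resize(a[165:265,250:370],None,fx=3.5,fy=3.5,interpolation=3)]);cv2.imwrite('pics/c8.png',c)
E
```

```text
24.8 tip feeder [-0.127  0.258  0.317] F feeder [ 0.736 -0.51  -0.108] [0.691 0.093 0.009] -0.0012027602130138624 0.0
spool1 [(array([0.001, 0.152, 0.083]), 0.72), (array([0.004, 0.089, 0.111]), 0.69)]
wide_spool []
```

View pics/c8.png

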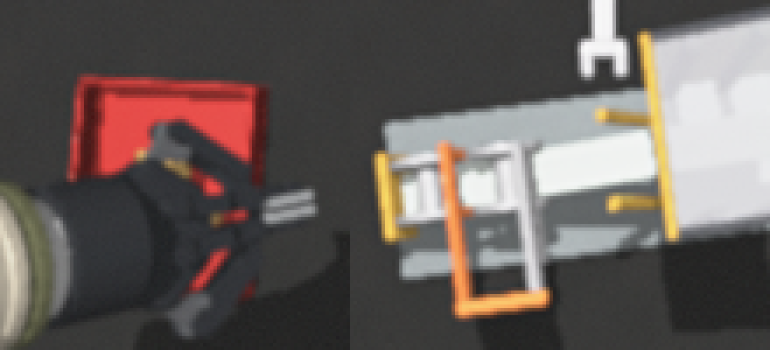

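The first steel spool lies at the yellow end stop (425,185) and the second waits behind the slide (485,180). The slide is back at rest and the brass spool is still in the red tray under the gripper, so I'm handing in.

```bash
python3 -c "
from workcell import manip
print(manip.hand_in())"
```

```text
the job is handed in; nothing more can be done
None
```

The job is done and handed in at about 25 s: the brass spool is in the red scrap tray, one steel spool lies at the end stop, the second waits behind the slide, and the slide has sprung back; during setup the closed gripper briefly touched something beside the paddle at about 6 N.

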